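Set carved stone fragments on their matching rests

ROBOT

A 6-joint arm with a two-finger parallel gripper is mounted at the origin on the work surface. World frame = base frame: x ahead of the robot, y to its left, z up, the work surface at z = 0. Lengths are in m, angles in degrees, forces in N, time in s.
With the tool pointing down it reaches from about 0.275 to 0.825 m from the base axis. Payload 5.2 kg.
Tool frame: the origin (TCP) lies on the centre line of the jaws, within the pads' length; the fingertips stand 19 mm ahead of it and the grasp point (between the pads) is the TCP; z points along the fingers, x is the direction in which the jaws open and shut, and the axes are right-handed (so a half turn about z gives the same grasp; the last joint's range is limited). The gripper opens to 93 mm and grips with 3 to 60 N. Pads are 15 mm wide; open, the fingers measure 128 mm over their backs; the gripper's body (75 mm by 188 mm) begins 65 mm behind the grasp point.
Start: joints at [52.552, 14.817, 87.949, -0, 77.235, -11.62], TCP at [0.24, 0.495, 0.238] pointing down, gripper open.
Joint ranges: [-179.93, 179.93], [-52.35, 119.4], [10.71, 147.94], [-69.91, 249.91], [12.55, 155.21], [-178.61, 178.61]. Speed limits (degrees/s): [147.25, 147.25, 180, 180, 180, 180].

INTERFACE

Orientations are given as a 3x3 rotation matrix whose columns are the frame's x, y, z axes.
In Python, from rig import env gives the robot as it stands. The module is installed in compiled form; this text tells all that it offers. Calls block until the motion is done:
- env.movep(position, orientation): joint-space move of the TCP to a pose.
- env.line_to(position, ori=None, velocity=0.15): straight line of the TCP; ori=None keeps the orientation; velocity is the mean speed in m/s.
- env.movej(angles): joint-space move.
- env.move_gripper(opening, strength=None): finger opening in m; strength is the grip in N (None keeps the last); returns when the fingers have stopped.
- env.sleep(seconds).
- env.inverse_kinematics(position, orientation): joint angles nearest the present ones, or None.
- env.read_camera(name): name is "scene" or "top"; returns the picture (480x640x3 uint8, red, green, blue); there is no depth.
- env.get_calibration(name): a dict with "fx", "fy", "cx", "cy" (pixels), "rvec" (rotation vector, rad) and "tvec" (3), from world to camera coordinates, as OpenCV has them. Camera axes: x right, y down, z forward; pixel columns grow to the right and rows downward; lengths in m; the calibration is good to about 2 mm. A picture is of the moment at which its call begins. get_calibration takes no time and is no camera call.
A pose or a line that the arm cannot do raises env.PlanningError and nothing moves.
- env.close_job(): hands the job in, once; it reports no verdict.
Readings, each from a call of its own:
- env.get_time_s(): time.
- env.get_joint_positions(): joint angles.
- env.get_joint_velocities(): joint speeds.
- env.get_joint_torque(): joint torques, N m.
- env.get_position(): TCP position.
- env.get_ee_rot(): TCP orientation.
- env.get_contact_force(): force on the tool from outside, world axes, zero at the start.
- env.get_torque(): the same for the moment, N m.
- env.get_opening(): finger opening in m.
Only numpy, scipy, OpenCV 4.12 (cv2) and the standard library are available. Lean on these libraries where they do the work, as an engineer would, in place of code of your own. Each camera call takes 0.05 s, during which the arm holds its last target. There are 200 camera calls.

TASK

Four loose carved limestone fragments (a round drum, a square plinth, a long moulding and a cross) lie on the conservation bench among four dark rubber rests, each cut to the outline of one fragment. Put every fragment on the rest of its own shape, same side up as it lies now, centred and turned so that its outline lines up with that of the rest. Set each down gently rather than dropping it, and leave all four standing free.

Things in the scene. Friction and masses are not known exactly. Their poses are not given: they have to be found in the camera images.
- drum_mid (a point): Round column drum, pale cream limestone, loose, about 300 g. Origin: on its upright centre line, half-way up (25 mm above its underside); z up, its yaw does not matter. 60 mm diameter and 50 mm high in all; full diameter from 3 to 40 mm above its underside, the top 6 mm narrows to 50 mm diameter. Can be gripped across its diameter from any side.
- plinth_mid (a point): Square plinth block, pale cream limestone, loose, about 270 g. Origin: on its upright centre line, half-way up (22 mm above its underside); z up, x and y square to its side faces. 56 x 56 mm and 44 mm high in all: upright sides to 40 mm, then a 4 mm high step 40 mm square on top.
- moulding_mid (a point): Long straight moulding, pale cream limestone, loose, about 330 g. Origin: on its upright centre line, half-way up (22 mm above its underside); z up, x along its length, y across. 120 mm long (x), 36 mm wide (y), 44 mm high in all: upright sides to 32 mm, then a ridge 20 mm wide runs along the top.
- cross_mid (a point): Equal-armed cross, flat-topped, pale cream limestone, loose, about 220 g. Origin: on its upright centre line, half-way up (22 mm above its underside); z up, x and y along its arms. 68 mm from arm end to arm end both ways, arms 24 mm wide, 44 mm high. Can be gripped across two opposite arm ends.
- pad_round: Fixed nearly black rubber rest, flat, 6 mm thick, lying on the bench: a disc 80 mm in diameter, the outline of the drum enlarged by 10 mm all round. Origin: centre of its underside, on the bench surface (its top is 6 mm higher); z up, yaw does not matter.
- pad_square: Fixed nearly black rubber rest, flat, 6 mm thick, lying on the bench: 76 x 76 mm, the outline of the plinth enlarged by 10 mm all round. Origin: centre of its underside, on the bench surface (its top is 6 mm higher); z up, x and y square to its edges.
- pad_long: Fixed nearly black rubber rest, flat, 6 mm thick, lying on the bench: 140 mm long (x) by 56 mm wide (y), the outline of the moulding enlarged by 10 mm all round. Origin: centre of its underside, on the bench surface (its top is 6 mm higher); z up, x along its length.
- pad_cross: Fixed nearly black rubber rest, flat, 6 mm thick, lying on the bench: a cross 88 mm from arm end to arm end, arms 44 mm wide, the outline of the cross enlarged by 10 mm all round. Origin: centre of its underside, on the bench surface (its top is 6 mm higher); z up, x and y along its arms.
Not all that is in view belongs to the job. What is shaped like the part that bears cross_mid but green or purple is not meant.

How it is judged:
By the outcome, as a careful person would: the job done as asked, in the order asked, and still so for the second after the job is handed in, with the robot touching nothing.
It also fails if it takes over 102 s, if anything falls off the work surface, if the arm or the gripper's body presses on something with over 40 N, if the wrist force passes 120 N, or if a joint passes its speed limit or range.

## Working session

There is one attempt and no reset: what is moved stays moved. The work goes in short steps, each a Python script; the robot and the scene stay as the last script left them, time stands still between calls to the robot, and variables do not carry over. Pictures are saved under pics/ and viewed, about 12 in all and at most 16, crops included, and the job is handed in when it is done.

```bash
mkdir -p pics; ls
python3 - <<'E'
from rig import env
import cv2
for n in ("top","scene"):
    cv2.imwrite(f"pics/{n}0.png",env.read_camera(n)[:,:,::-1]); print(n,env.get_calibration(n))
print(env.get_time_s())
E
```

```text
pics
top {'fx': 541.8987074835784, 'fy': 541.8987074835784, 'cx': 320.8180506554081, 'cy': 241.65312277455993, 'rvec': array([ 2.17719733, -2.12165392,  0.15633455]), 'tvec': array([-0.00371302,  0.56964281,  1.24508666])}
scene {'fx': 580.9601714723323, 'fy': 580.9601714723323, 'cx': 323.0049298817451, 'cy': 236.46059039691602, 'rvec': array([ 1.60715153,  1.82862772, -0.8414068 ]), 'tvec': array([ 0.08059672, -0.30928012,  1.77982975])}
0.1
```

View pics/top0.png

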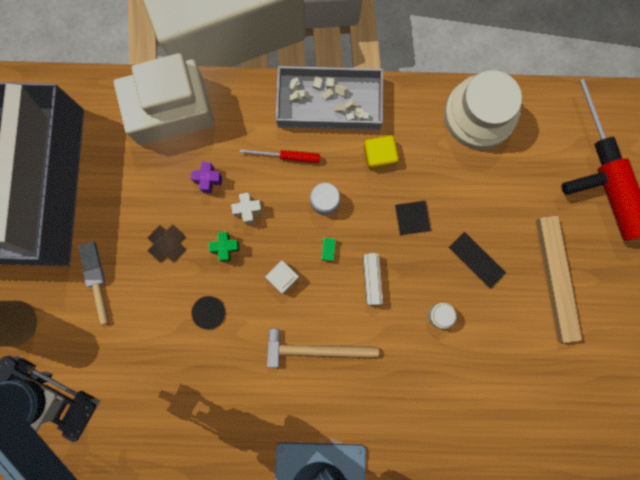

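View pics/scene0.png

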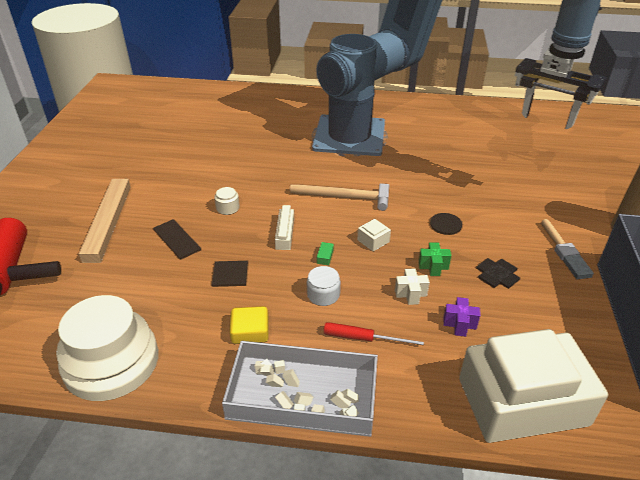

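Candidates in the top view:
- **Drum:** cream (443,316), or the grey cylinder at (325,198), which is not meant.
- **Plinth:** cream (282,277), with the yellow block (381,152) as a decoy.
- **Moulding:** cream (373,279), with the wooden strip (560,280) and green block (329,250) as decoys.
- **Cross:** cream (246,207), with green (224,246) and purple (206,177) as decoys.
- **Dark rests:** round (208,312), square (413,217), long (477,259), cross (167,243).

Next I'll take a close crop to check these and fit silhouettes for the poses.

```bash
cat > vis.py <<'E'
import numpy as np, cv2
from scipy.optimize import minimize
S=8
def box(a,b): return np.array([[-a,-b],[a,-b],[a,b],[-a,b]])/2
def cross(L,w):
    L/=2;w/=2
    return np.array([[L,-w],[L,w],[w,w],[w,L],[-w,L],[-w,w],[-L,w],[-L,-w],[-w,-w],[-w,-L],[w,-L],[w,-w]])
def disc(d):
    t=np.linspace(0,2*np.pi,48,endpoint=False); return d/2*np.c_[np.cos(t),np.sin(t)]
# layers: (outline,z0,z1)
M=dict(drum=[(disc(.058),0,.003),(disc(.06),.003,.040),(disc(.055),.04,.047),(disc(.05),.044,.05)],
 plinth=[(box(.056,.056),0,.04),(box(.04,.04),.04,.044)],
 moulding=[(box(.12,.036),0,.032),(box(.12,.02),.032,.044)],
 cross=[(cross(.068,.024),0,.044)],
 pad_round=[(disc(.08),0,.006)],pad_square=[(box(.076,.076),0,.006)],
 pad_long=[(box(.14,.056),0,.006)],pad_cross=[(cross(.088,.044),0,.006)])
def proj(P,c):
    return cv2.projectPoints(np.asarray(P,float).reshape(-1,1,3),c['rvec'],c['tvec'],np.array([[c['fx'],0,c['cx']],[0,c['fy'],c['cy']],[0,0,1]]),None)[0][:,0]
def unproj(uv,z,c):
    R=cv2.Rodrigues(c['rvec'])[0]; o=-R.T@c['tvec']
    d=R.T@np.array([(uv[0]-c['cx'])/c['fx'],(uv[1]-c['cy'])/c['fy'],1]); return (o+d*(z-o[2])/d[2])[:2]
def render(name,x,y,a,c,org,n,zb=0):
    im=np.zeros((n*S,n*S),np.uint8); r=np.array([[np.cos(a),-np.sin(a)],[np.sin(a),np.cos(a)]])
    for o,z0,z1 in M[name]:
        q=o@r.T+[x,y]
        lo,hi=[(proj(np.c_[q,np.full(len(q),z+zb)],c)-org+.5)*S-.5 for z in (z0,z1)]
        for i in range(len(q)):
            j=(i+1)%len(q)
            cv2.fillConvexPoly(im,np.round(np.array([lo[i],lo[j],hi[j],hi[i]])*16).astype(np.int32),255,shift=4)
        for p in (lo,hi): cv2.fillPoly(im,[np.round(p*16).astype(np.int32)],255,shift=4)
    return cv2.resize(im,(n,n),interpolation=cv2.INTER_AREA)/255.
def soft(img,name):
    f=img.astype(float)
    if name.startswith('pad'): return np.clip((95-f[:,:,0])/45,0,1)    # dark: red channel low
    return np.clip((f[:,:,2]-65)/60,0,1)*(f.max(2)-f.min(2)<70)   # pale: blue channel high
def fit(img,c,name,uv,a0s=None,zb=0,n=70):
    org=np.round(np.array(uv)-n/2); o=org.astype(int)
    m=soft(img,name)[o[1]:o[1]+n,o[0]:o[0]+n]
    k,l,st,_=cv2.connectedComponentsWithStats((m>.3).astype(np.uint8))
    i=l[n//2,n//2] or 1+np.argmax(st[1:,4]); m=m*cv2.dilate((l==i).astype(np.uint8),np.ones((3,3)))
    ys,xs=np.nonzero(m>.5); p0=unproj((xs.mean()+org[0],ys.mean()+org[1]),zb+M[name][-1][2]/2,c)
    best=None
    for a in (a0s if a0s is not None else ([0] if name in('drum','pad_round') else np.radians(range(0,180,15)))):
        f=lambda p:np.abs(render(name,p[0]/100,p[1]/100,p[2]/10,c,org,n,zb)-m).sum()
        s0=np.array([p0[0]*100,p0[1]*100,a*10])
        r=minimize(f,s0,method='Nelder-Mead',options=dict(initial_simplex=s0+np.vstack([np.zeros(3),np.diag([.4,.4,1.5])]),xatol=.01,fatol=.05,maxiter=90))
        if best is None or r.fun<best.fun: best=r
    x,y,a=best.x/[100,100,10]
    return np.array([x,y,np.degrees(a)]),best.fun,m.sum()
E
cat > meas.py <<'E'
import cv2,json
from rig import env
from vis import *
UV=dict(top=dict(drum=(443,316),plinth=(282,277),moulding=(373,279),cross=(246,207),pad_round=(208,312),pad_square=(413,217),pad_long=(477,259),pad_cross=(167,243)),
scene=dict(drum=(227,200),plinth=(374,234),moulding=(285,227),cross=(412,286),pad_round=(446,223),pad_square=(230,273),pad_long=(177,238),pad_cross=(498,272)))
out={}
for cam in UV:
    img=cv2.imread(f"pics/{cam}0.png")[:,:,::-1]; c=env.get_calibration(cam)
    for k,uv in UV[cam].items():
        p,e,s=fit(img,c,k,uv); out.setdefault(k,{})[cam]=p.tolist(); print(cam,k,p.round(4),round(e,1),round(s,1))
json.dump(out,open('poses.json','w'))
E
python3 meas.py
python3 -c "
import cv2
a=cv2.imread('pics/top0.png')[150:350,140:530]; cv2.imwrite('pics/crop1.png',cv2.resize(a,None,fx=2,fy=2,interpolation=cv2.INTER_CUBIC))"
```

```text
top drum [ 0.4043 -0.2793 -4.4284] 51.4 553.7
top plinth [ 0.4862  0.1029 46.9916] 30.6 608.1
top moulding [ 4.862000e-01 -1.147000e-01  1.854054e+02] 36.3 820.0
top cross [  0.6525   0.1952 101.0566] 95.3 516.9
top pad_round [ 0.3984  0.2756 -1.1627] 86.4 818.9
top pad_square [ 0.6411 -0.214  10.624 ] 90.4 881.8
top pad_long [ 0.54   -0.3694 45.2852] 128.5 1238.0
top pad_cross [ 0.561   0.3872 49.5764] 436.5 573.9
scene drum [ 0.4016 -0.2786 13.2782] 77.3 516.4
scene plinth [ 0.4829  0.1031 46.9078] 161.8 620.3
scene moulding [ 0.4847 -0.1143  5.8433] 38.1 677.2
scene cross [0.6484 0.1945 9.201 ] 154.3 772.7
scene pad_round [ 0.3963  0.2779 11.2841] 160.7 411.2
scene pad_square [ 0.6419 -0.212  10.7978] 323.3 548.2
scene pad_long [ 0.5403 -0.3701 45.2287] 349.8 613.4
scene pad_cross [ 0.5613  0.3884 49.2211] 139.9 755.8
```

View pics/crop1.png

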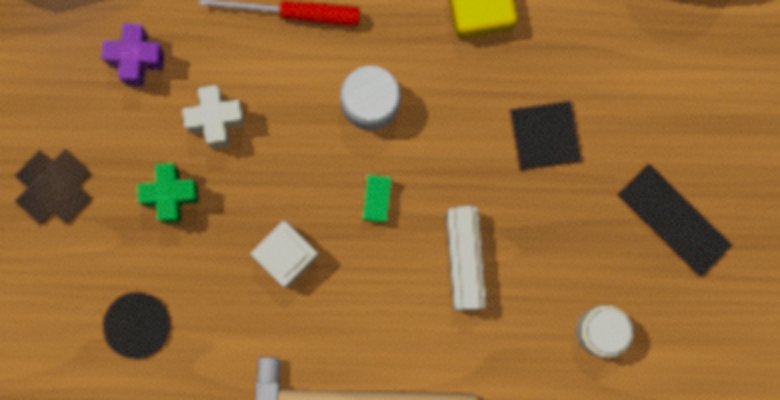

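The crop confirms the choices: the cream cross, plinth, moulding and drum, and the four dark rests. The cross rest looks browner but is dark and the right shape. I'll start with the drum and check the camera bias while it is held.

```bash
cat > act.py <<'E'
import json,sys,cv2
from rig import env
from vis import *
P=json.load(open('poses.json'))
def R(deg):
    c,s=np.cos(np.radians(deg)),np.sin(np.radians(deg)); return np.array([[c,s,0],[s,-c,0],[0,0,-1.]])
def q6cost(p,g,q0):
    q=env.inverse_kinematics(p,R(g)); return 1e9 if q is None else np.abs(np.array(q)-q0).max()
ZT=.14; ZG=.024
def fz(): return env.get_contact_force()[2]
def pick(x,y,g,width,strength=25,zg=ZG):
    env.move_gripper(min(.092,width+.026)); env.movep([x,y,ZT],R(g))
    env.line_to([x,y,zg],velocity=.12); env.move_gripper(width-.02,strength)
    print('opening',round(env.get_opening(),4),'t',round(env.get_time_s(),1))
def place(x,y,g,width,zg=ZG,up=ZT):
    env.movep([x,y,ZT],R(g)); env.line_to([x,y,zg+.012],velocity=.12); env.sleep(.2); f0=fz()
    z=zg+.009
    while z>zg+.0055:
        env.line_to([x,y,z],velocity=.02); 
        if fz()-f0>2.5: break
        z-=.0007
    print('set down z-zg',round(z-zg,4),'df',round(fz()-f0,2))
    release(x,y,width,up)
def release(x,y,width,up=ZT):
    z=env.get_position()[2]
    env.move_gripper(min(.092,width+.026)); env.line_to([x,y,z+.05],velocity=.1); env.line_to([x,y,up],velocity=.2)
def look(name,zb,xy,tag=None,cams=('top','scene'),a0=None):
    r={}
    for cam in cams:
        img=env.read_camera(cam); c=env.get_calibration(cam)
        if tag: cv2.imwrite(f'pics/{cam}_{tag}.png',img[:,:,::-1])
        uv=proj([[*xy,zb+.02]],c)[0]
        r[cam],e,s=fit(img,c,name,uv,a0s=None if a0 is None else [np.radians(a0)],zb=zb); print(cam,name,r[cam].round(4),'err',round(e),round(s))
    return r
def best(x,y,gs,q0):
    return min(gs,key=lambda g:q6cost([x,y,ZT],g,q0))
E
python3 - <<'E'
from act import *
x,y,_=P['drum']['top']; 
pick(x,y,0,.06); print('tcp',env.get_position())
look('drum',0,(x,y),tag='dr1',cams=('top',))
env.line_to([x,y,ZT],velocity=.2); print('opening',env.get_opening())
X,Y,_=P['pad_round']['top']
q0=np.array(env.get_joint_positions()); g=best(X,Y,[0,90,180,-90,45,-45,135,-135],q0); print('g',g)
place(X,Y,g,.06)
print(P['pad_round']); look('drum',.006,(X,Y),tag='dr2'); print(env.get_time_s())
E
python3 -c "
import cv2,numpy as np
a=cv2.imread('pics/top_dr1.png')[270:360,395:495]; b=cv2.imread('pics/top_dr2.png')[267:357,158:258]; cv2.imwrite('pics/c2.png',cv2.resize(np.hstack([a,b]),None,fx=4,fy=4,interpolation=cv2.INTER_CUBIC))"
```

```text
opening 0.0593 t 5.0
tcp [ 0.40433277 -0.27944144  0.02429152]
top drum [ 0.3353 -0.2807 25.4578] err 699 993
opening 0.05919037474262719
g 90
set down z-zg 0.0055 df 8.76
{'top': [0.3984104099523031, 0.2756062735007715, -1.1627420473199577], 'scene': [0.3962693360401458, 0.2778637851777538, 11.284099266280135]}
top drum [ 0.3414  0.3633 20.0184] err 204 367
scene drum [ 0.3943  0.2768 11.3239] err 125 515
12.375
```

View pics/c2.png

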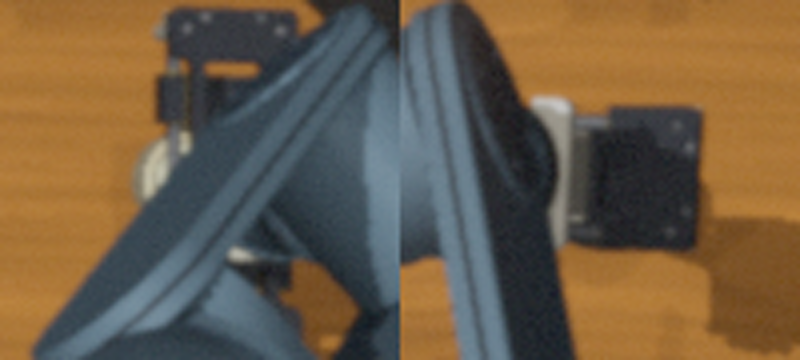

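The arm hides the drum from the top camera. I'll carry on with the plinth and check the drum once the arm is out of the way.

```bash
sed -i 's/zg+.0055:/zg+.0061:/' act.py
python3 - <<'E'
from act import *
x,y,a=P['plinth']['top']; X,Y,A=P['pad_square']['top']
q0=np.array(env.get_joint_positions()); g=best(x,y,[a+90*k for k in range(-3,3)],q0); print('g',g)
env.movep([x,y,ZT],R(g))
look('drum',.006,P['pad_round']['top'][:2],tag='pl1',cams=('top',)); look('pad_round',0,P['pad_round']['top'][:2],cams=()) 
pick(x,y,g,.056); print('tcp',env.get_position())
env.line_to([x,y,ZT],velocity=.2); print('opening',env.get_opening(), env.get_contact_force().round(1))
q0=np.array(env.get_joint_positions()); G=best(X,Y,[A+90*k for k in range(-3,4)],q0); print('G',G)
place(X,Y,G,.056)
look('plinth',.006,(X,Y),tag='pl2',cams=('scene',)); look('drum',.006,P['pad_round']['top'][:2],cams=('top',)); print(env.get_time_s())
E
python3 -c "
import cv2,numpy as np
a=cv2.imread('pics/top_pl1.png')[267:357,158:258]; b=cv2.imread('pics/scene_pl2.png')[220:310,180:280]; cv2.imwrite('pics/c3.png',cv2.resize(np.hstack([a,b]),None,fx=4,fy=4,interpolation=cv2.INTER_CUBIC))"
```

```text
g 46.99157696734878
top drum [ 0.3977  0.2759 -5.4502] err 658 1159
opening 0.0558 t 15.5
tcp [0.48615968 0.10278011 0.02427477]
opening 0.05545551779468609 [-0.9  0.5 -2.1]
G 10.62400161286071
set down z-zg 0.0055 df 1.33
scene plinth [ 0.6401 -0.2144 12.1071] err 45 773
top drum [ 0.3977  0.2765 14.8689] err 66 543
21.8833
```

View pics/c3.png

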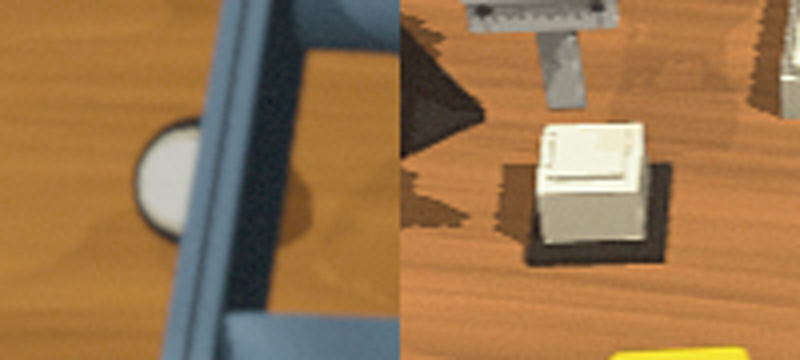

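The drum is centred to about 1 mm. The plinth sits on its rest, and I'll check it from the top camera once the arm has moved. The moulding is next.

```bash
python3 - <<'E'
from act import *
x,y,a=P['moulding']['top']; X,Y,A=P['pad_long']['top']
q0=np.array(env.get_joint_positions()); g=best(x,y,[a+90+180*k for k in range(-3,2)],q0); print('g',g)
env.movep([x,y,ZT],R(g))
look('plinth',.006,P['pad_square']['top'][:2],tag='mo1')
pick(x,y,g,.036,zg=.0225); print('tcp',env.get_position())
env.line_to([x,y,ZT],velocity=.2); print('opening',env.get_opening(), env.get_contact_force().round(1))
q0=np.array(env.get_joint_positions()); G=best(X,Y,[A+90+180*k for k in range(-3,3)],q0); print('G',G)
place(X,Y,G,.036,zg=.0225)
look('moulding',.006,(X,Y),tag='mo2',cams=('scene',));look('plinth',.006,P['pad_square']['top'][:2],tag='mo2',cams=('top',)); print(env.get_time_s())
E
python3 -c "
import cv2,numpy as np
a=cv2.imread('pics/top_mo1.png')[172:262,363:463]; b=cv2.imread('pics/scene_mo2.png')[193:283,127:227]; cv2.imwrite('pics/c4.png',cv2.resize(np.hstack([a,b]),None,fx=4,fy=4,interpolation=cv2.INTER_CUBIC))"
```

```text
g 95.40544856375578
top plinth [ 0.5849 -0.1797  4.6032] err 1153 1714
scene plinth [ 0.6399 -0.2145 12.5074] err 45 772
opening 0.0356 t 25.8
tcp [ 0.48630659 -0.11467154  0.02280655]
opening 0.035602814989576764 [-0.9 -0.3 -2.6]
G -404.7148213791054
set down z-zg 0.0055 df 0.73
scene moulding [  0.5388  -0.3693 223.9117] err 166 691
top plinth [ 0.6424 -0.2152 10.958 ] err 56 617
32.725
```

View pics/c4.png

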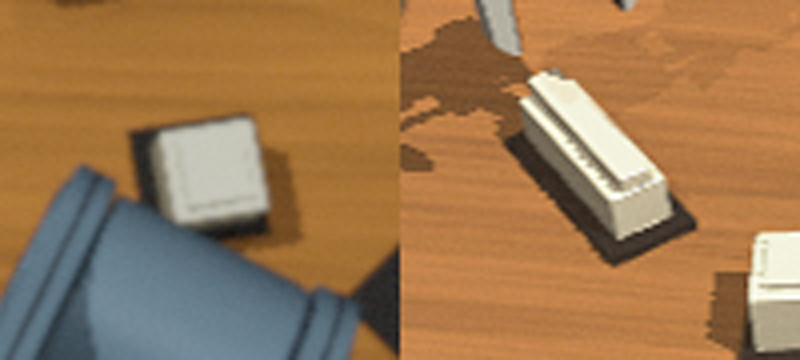

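The plinth is within about 1–2 mm of the rest's centre, and the moulding looks well aligned. The cross rest's first mask was poor, so I'll refit it before moving the cross.

```bash
python3 - <<'E'
import vis
from act import *
for cam,uv in (('top',(167,243)),('scene',(498,272))):
    img=cv2.imread(f'pics/{cam}0.png')[:,:,::-1]; 
    print(cam,img[uv[1],uv[0]-14:uv[0]+15:4].tolist(), img[uv[1]-30,uv[0]-10].tolist())
    for hi in (105,120,135):
        vis.soft=lambda im,n:np.clip((hi-im[:,:,0].astype(float))/45,0,1)
        p,e,s=vis.fit(img,env.get_calibration(cam),'pad_cross',uv,a0s=np.radians([40,50]),n=60); print(hi,p.round(4),round(e),round(s))
E
python3 -c "
import cv2,numpy as np
a=cv2.imread('pics/top0.png')[213:273,132:202]; b=cv2.imread('pics/scene0.png')[242:302,463:533]; cv2.imwrite('pics/c5.png',cv2.resize(np.hstack([a,b]),None,fx=5,fy=5,interpolation=cv2.INTER_CUBIC))"
```

```text
top [[89, 63, 42], [63, 46, 35], [67, 52, 44], [66, 50, 38], [77, 63, 50], [72, 55, 45], [67, 52, 38], [112, 74, 32]] [162, 111, 54]
105 [ 0.5613  0.3863 47.9319] 224 787
120 [ 0.561   0.3865 48.8168] 45 975
135 [ 0.5608  0.3867 49.4111] 37 1035
scene [[53, 48, 40], [71, 64, 58], [58, 52, 45], [58, 49, 45], [52, 48, 40], [53, 50, 43], [67, 60, 56], [43, 38, 36]] [202, 134, 74]
105 [ 0.5613  0.3883 49.2931] 40 859
120 [ 0.5615  0.3884 49.2071] 25 889
135 [ 0.5613  0.3884 49.1275] 30 903
```

View pics/c5.png

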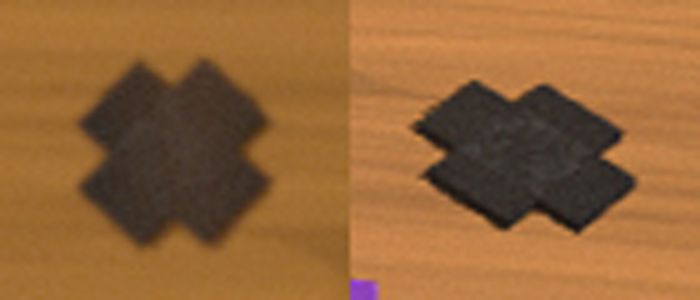

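Run:
```python
from act import *
x,y,a=P['cross']['top']; a=10.6; X,Y,A=.5611,.3869,49.2
q0=np.array(env.get_joint_positions()); g=best(x,y,[a+180*k for k in range(-2,2)],q0); print('g',g)
env.movep([x,y,ZT],R(g))
look('moulding',.006,P['pad_long']['top'][:2],tag='cr1')
look('plinth',.006,P['pad_square']['top'][:2])
pick(x,y,g,.068); print('tcp',env.get_position())
env.line_to([x,y,ZT],velocity=.2); print('opening',env.get_opening(), env.get_contact_force().round(1))
q0=np.array(env.get_joint_positions()); G=best(X,Y,[A+90*k for k in range(-3,3)],q0); print('G',G)
place(X,Y,G,.068)
look('cross',.006,(X,Y),tag='cr2',cams=('scene',))
env.movep([.33,0,.3],R(0))
print('---');t='end0'
for n,p in (('drum','pad_round'),('plinth','pad_square'),('moulding','pad_long'),('cross','pad_cross')):
    print(P[p]['top'],P[p]['scene']); look(n,.006,P[p]['top'][:2],tag=t); t=None
print(env.get_time_s())
```

```text
g -349.4
top moulding [ 0.5407 -0.3716 45.1939] err 99 882
scene moulding [ 0.5388 -0.3694 43.8902] err 166 691
top plinth [ 0.6429 -0.2151 10.3119] err 50 624
scene plinth [ 0.6404 -0.2144 12.4659] err 43 774
opening 0.068 t 37.6
tcp [0.65194177 0.19519271 0.02436465]
opening 0.06778936096052095 [-0.5 -0.1 -3.7]
G 49.2
set down z-zg 0.0055 df 1.73
scene cross [ 0.5594  0.3881 50.7213] err 255 646
---
[0.3984104099523031, 0.2756062735007715, -1.1627420473199577] [0.3962693360401458, 0.2778637851777538, 11.284099266280135]
top drum [ 0.3977  0.2765 -2.8767] err 78 528
scene drum [ 0.3948  0.2766 11.2638] err 125 515
[0.6411105655171011, -0.21398549466911837, 10.62400161286071] [0.6418711552635044, -0.21200434812364505, 10.797804802504904]
top plinth [ 0.6429 -0.2152 12.084 ] err 63 611
scene plinth [ 0.6403 -0.2144 12.5553] err 44 773
[0.5400450848997661, -0.3694250008177409, 45.285178620894605] [0.5403379256868408, -0.37005739157332923, 45.22866992801913]
top moulding [ 0.5415 -0.3724 45.0428] err 115 864
scene moulding [ 0.5387 -0.369  43.886 ] err 165 691
[0.5609916428708172, 0.3872319396475963, 49.576397209331354] [0.5612608448855684, 0.38838893605338, 49.22109705473006]
top cross [ 0.5636  0.3892 49.3723] err 139 531
scene cross [  0.5599   0.3876 -39.756 ] err 255 646
45.5833
```

View pics/top_end0.png

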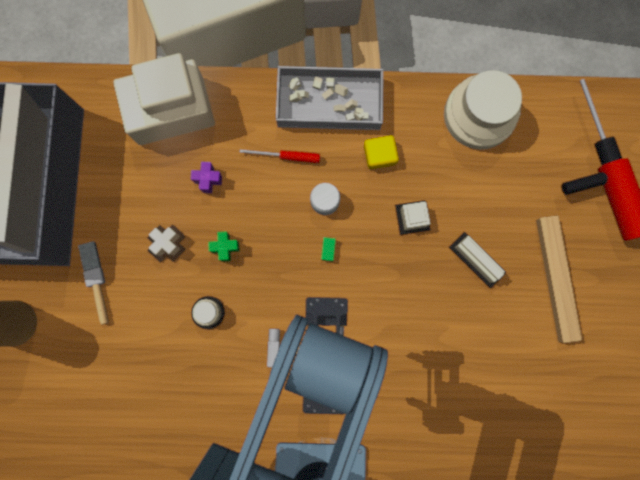

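View pics/scene_end0.png

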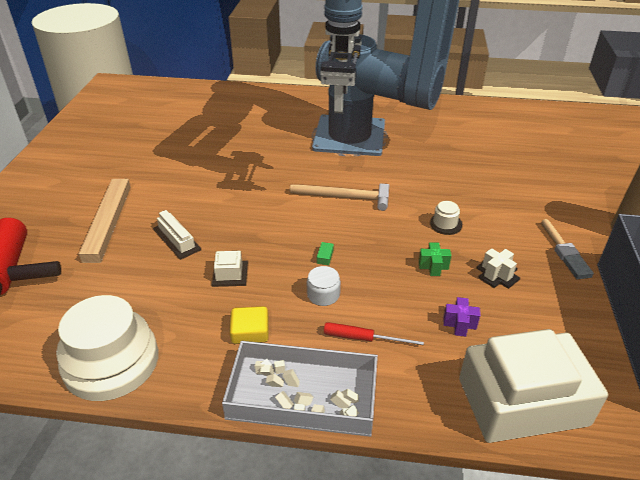

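All four are on their rests, and the remaining offsets are a few mm and differ between the cameras. To judge centring, I'll overlay the predicted outline of each fragment exactly centred on its rest.

```bash
cat > ov.py <<'E'
from act import *
import sys
t=sys.argv[1]; rows=[]
T=dict(drum=('pad_round',.3974,.2767,0),plinth=('pad_square',.6415,-.213,10.7),moulding=('pad_long',.5402,-.3697,45.25),cross=('pad_cross',.5612,.3875,49.3))
for cam in ('top','scene'):
    c=env.get_calibration(cam); img=cv2.imread(f'pics/{cam}_{t}.png'); row=[]
    for n,(p,_,_,_) in T.items():
        x,y,a=P[p][cam]; 
        if n=='cross': x,y,a=dict(top=(.561,.3866,49.2),scene=(.5613,.3884,49.2))[cam]
        h=np.array([33,33]) if n!='x' else 0
        uv=proj([[x,y,.02]],c)[0]; o=np.round(uv).astype(int)-33; K=6
        im=cv2.resize(img[o[1]:o[1]+66,o[0]:o[0]+66],None,fx=K,fy=K,interpolation=cv2.INTER_CUBIC)
        r=np.array([[np.cos(np.radians(a)),-np.sin(np.radians(a))],[np.sin(np.radians(a)),np.cos(np.radians(a))]])
        L=[(M[p][0][0],.006,(0,255,0)),(M[n][0][0] if n!='drum' else M[n][1][0],.008,(255,0,0)),(M[n][-1][0],.006+M[n][-1][2],(0,0,255))]
        for q,z,col in L:
            u=(proj(np.c_[q@r.T+[x,y],np.full(len(q),z)],c)-o+.5)*K-.5
            cv2.polylines(im,[np.round(u).astype(np.int32)],True,col,1,cv2.LINE_AA)
        row.append(cv2.resize(im,(396,396)))
    rows.append(row)
for i in (0,2): cv2.imwrite(f'pics/ov_{t}_{i}.png',cv2.resize(np.vstack([np.hstack(r[i:i+2]) for r in rows]),(600,600),interpolation=cv2.INTER_AREA))
E
python3 ov.py end0
```

```text
(no output)
```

View pics/ov_end0_0.png

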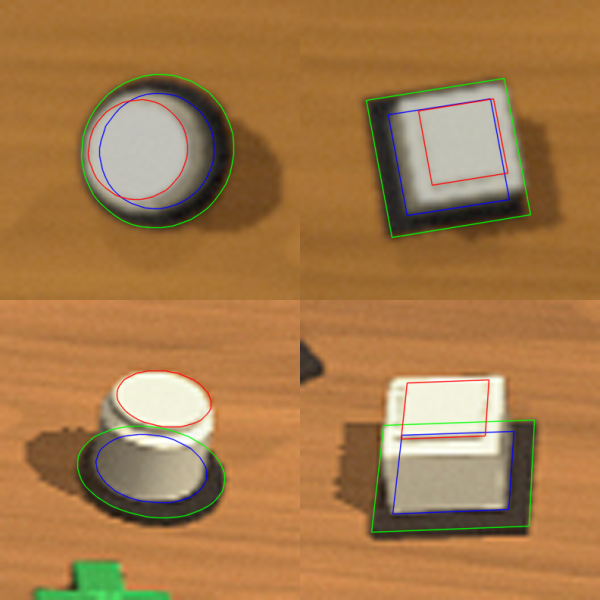

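View pics/ov_end0_2.png

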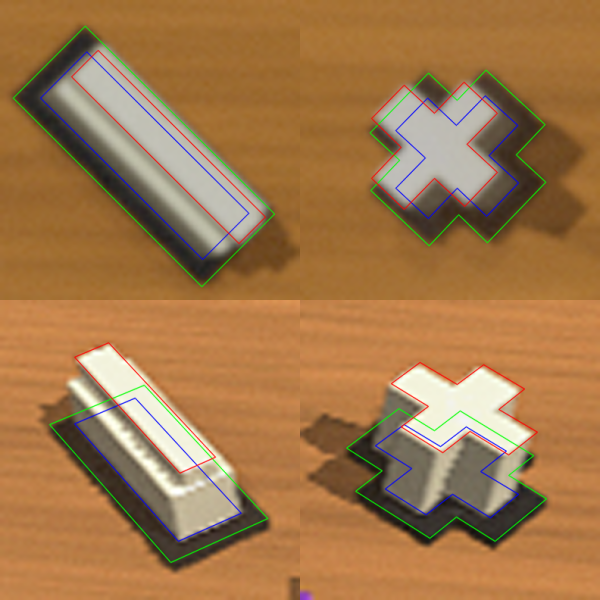

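The cross, moulding and drum match the centred outlines to about 1 mm. The plinth looks about 2–3 mm towards −y and turned about 1°. I'll refit the pads and fragments with looser masks to be sure.

Run:
```python
import vis
from act import *
from scipy.ndimage import gaussian_filter
s0=vis.soft
for n,p in (('drum','pad_round'),('plinth','pad_square'),('moulding','pad_long'),('cross','pad_cross')):
  for cam in ('top','scene'):
    c=env.get_calibration(cam); uv=proj([[*P[p]['top'][:2],.02]],c)[0]
    a0=[np.radians(P[p]['top'][2])]
    i0=cv2.imread(f'pics/{cam}0.png')[:,:,::-1]; i1=cv2.imread(f'pics/{cam}_end0.png')[:,:,::-1]
    vis.soft=lambda im,_:np.clip((130-im[:,:,0].astype(float))/45,0,1)
    a,e,s=vis.fit(i0,c,p,uv,a0s=a0,n=66)
    def sb(im,_):
        f=im.astype(float); return np.clip((f[:,:,2]-52)/50,0,1)*np.clip((75-(f[:,:,0]-f[:,:,2]))/40,0,1)*(f[:,:,0]>70)
    vis.soft=sb
    b,e2,s2=vis.fit(i1,c,n,uv,a0s=a0,zb=.006,n=66)
    print(n,cam,'pad',a.round(4),round(e),round(s),'obj',b.round(4),round(e2),round(s2),'d mm',((b-a)[:2]*1e3).round(1),'dyaw',(b-a)[2].round(1))
```

```text
drum top pad [ 0.3968  0.2762 -0.9279] 15 904 obj [0.3981 0.2779 3.7864] 45 573 d mm [1.3 1.7] dyaw 4.7
drum scene pad [0.3972 0.2773 7.1199] 17 567 obj [0.3957 0.2768 9.3381] 97 543 d mm [-1.5 -0.5] dyaw 2.2
plinth top pad [ 0.641  -0.2132  9.8447] 14 978 obj [ 0.6431 -0.2148 11.1194] 29 650 d mm [ 2.1 -1.7] dyaw 1.3
plinth scene pad [ 0.6418 -0.2125  9.6191] 24 859 obj [ 0.6412 -0.2139 11.1435] 78 747 d mm [-0.7 -1.4] dyaw 1.5
moulding top pad [ 0.5405 -0.3701 45.7319] 30 1356 obj [ 0.5409 -0.3712 45.0142] 75 916 d mm [ 0.4 -1.1] dyaw -0.7
moulding scene pad [ 0.5416 -0.3697 45.4755] 26 956 obj [ 0.5399 -0.3691 44.6424] 153 706 d mm [-1.7  0.6] dyaw -0.8
cross top pad [ 0.5611  0.3868 49.2934] 33 1016 obj [ 0.563   0.3889 48.9957] 114 567 d mm [1.9 2.1] dyaw -0.3
cross scene pad [ 0.5613  0.3883 49.1851] 28 899 obj [ 0.5607  0.387  50.8196] 163 739 d mm [-0.6 -1.3] dyaw 1.6
```

The average of the two cameras puts every fragment within about 1.7 mm and 1.5° of its rest, which is close to the measurement noise. Another regrip would gain nothing, and the arm is clear, so I'm handing in.

```bash
python3 -c "
from rig import env
print(env.get_time_s(),env.get_position(),env.get_contact_force()); env.close_job()"
```

```text
45.5833 [3.30107645e-01 1.28019306e-04 2.99889379e-01] [-0.01981971  0.19206189 -0.11093555]
the job is handed in; nothing more can be done
```

All four fragments are standing free on the rests of their own shape, same side up. I handed the job in at 45.6 s with the arm parked clear and nothing touching. `close_job` gave no verdict.

The last check compared each fragment with its rest in both cameras. These are the averaged offsets:

| Fragment | Off centre | Turned off |
|---|---|---|
| Drum | about 0.6 mm | does not matter |
| Plinth | about 1.7 mm | about 1.4° |
| Moulding | about 0.6 mm | about 0.8° |
| Cross | about 0.7 mm | under 1° |

- **Camera disagreement:** the two cameras differed by 2–4 mm on each fragment. I put that down mainly to shaded sides dropping out of the outlines, plus calibration, so the averages are only good to about 1–2 mm.
- **Plinth:** it is the least centred. I left it because the error was close to that noise.
- **Drum:** it was pressed down with about 9 N at set-down; the others were set down with under 2 N.

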